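# Fit the crank and open the coin funnel's shutter

## Robot

A 6-joint arm with a two-finger parallel gripper is mounted at the origin on the work surface. World frame = base frame: x ahead of the robot, y to its left, z up, the work surface at z = 0. Lengths are in mm, angles in rad, forces in N, time in s.
With the tool pointing down it reaches from about 250 to 800 mm from the base axis. Payload 8.5 kg.
Tool frame: the origin (TCP) lies on the centre line of the jaws, within the pads' length; the fingertips stand ahead of it and the grasp point (between the pads) lies 11 mm behind it (tips_ahead is the z of the fingertips in the tool frame, in mm); z points along the fingers, y is the line along which they close (so a half turn about z gives the same grasp; the last joint's range is limited). The gripper opens to 85 mm and grips with 20 to 120 N. Pads are 22 mm wide; open, the fingers measure 114 mm over their backs; the gripper's body (76 mm by 85 mm) begins 54 mm behind the grasp point. The pads swing forward as they close: fully open they stand 13 mm farther back than shut.
Start: joints at [-1.208, 0.238, -0.013, 1.319, 0, 1.571], TCP at [186.302, -490.786, 239.276] pointing down, gripper open.
Joint ranges: [-2.66, 2.66], [-1.03, 1.9], [-1.14, 1.46], [-1.82, 2.27], [-1.45, 1.34], [-3.14, 3.14]. Speed limits (rad/s): [2.22, 2.22, 2.79, 3.14, 3.14, 3.14].

## Interface

Orientations are given as a unit quaternion [x, y, z, w].
In Python, from plant import sense, capture, camera_model, hand_in, tips_ahead gives the robot as it stands.
- The arm moves only by the tool step_arm, never from a script. Its argument "motion" is a list of rows, each a list of 6 numbers: the shift along the tool's x, y, z in m, then the turn, a rotation vector about the tool's x, y, z in rad. A call has exactly 5 rows; each row is the pose to reach, as a shift and turn from the pose commanded when the call began, along the tool's axes at that moment; what a row does not reach only later rows make up. A row lasts 1/10 s, in which the tool goes at most 50 mm and 8.59 degrees, less where a joint would pass 70% of its speed; a pose out of reach is approached as far as the arm can. A call with a gripper value outside its range is refused whole. "claw" is the finger opening in m, from 0 to 0.0854, set as the call begins (left out, the last holds). The fingers move at their own pace and stop on an object; "force" is the grip in N (left out, the last holds). Time passes only in rows, so rows that repeat a pose let the fingers close, or fill a call up. It gives the time, the measured TCP pose, the force, the opening and the grip force at its end, in the units of the state.
- sense(): the state, without advancing time (a new reading comes with each control period).
- capture(name): name is "scene" or "top"; returns (picture, depth): 400x640x3 uint8, red, green, blue; 400x640 float32, mm along the optical axis (not along the pixel's ray), 0 where there is no reading.
- camera_model(name): a dict with "K" (3x3 intrinsics, pixels), "R" (3x3) and "t" (3): a world point X has camera coordinates R X + t. Camera axes: x right, y down, z forward; pixel columns grow to the right and rows downward; lengths in mm; the calibration is good to about 2 mm. A picture is of the moment at which its call begins. camera_model takes no time and is no camera call.
- hand_in(): hands the job in; it is judged then, once.
The state is a dict: "time_s": time; "joint_positions": joint angles; "qvel": joint speeds; "joint_efforts": joint torques, N m; "position": TCP position; "orientation": TCP orientation; "ft_force": force on the tool from outside, world axes, zero at the start; "ft_torque": the same for the moment, N m; "finger_gap": finger opening in mm; "finger_force": force on a finger pad.
Only numpy, scipy, OpenCV 4.12 (cv2) and the standard library are available. Lean on these libraries where they do the work, as an engineer would, in place of code of your own. Each camera call takes 0.05 s, during which the arm holds its last target. There are 200 camera calls.

## Task

Lift the hand crank (the tool with the upright grip) straight up out of its fitted rack pocket and set its square hub fully home on the square drive shaft of the coin feed unit. Then push the crank round anticlockwise, seen from above, until the shutter under the white funnel is fully open, and leave the crank sitting level on the shaft. Do not shift the other tools or the things on the counter.

Things in the scene. Friction and masses are not known exactly. Their poses are not given: they have to be found in the camera images.
- crank: Hand crank, about 0.35 kg. Bright steel hub block 44 x 44 x 45 mm tall with a straight 22 mm square bore right through (chamfered 2 mm); plain +y and -y hub faces to grip. Origin on the bore axis at the hub's underside, z up, bore sides along x and y. Flat arm along +x. Starts in one of the three rack pockets, arm along the rack's +x, the top 30 mm of the hub clear above the pocket.
- crank_grip (a point): On the crank, at the foot of its black upright round grip (26 mm across, 55 mm tall) on the arm's top face, 100 mm from the bore axis and 40 mm above the hub's underside. The arm is 20 mm wide, 12 mm thick and ends 113 mm from the bore axis.
- rack: Grey tool rack fixed to the counter, 300 mm along y, block 75 mm in x, 24 mm tall; place and yaw vary. Origin: centre of its underside. Square pockets 48 mm wide, 14 mm deep (floor 10 mm up) at y = -95, 0, +95 mm. A comb 14 mm thick at x = +60 mm, 47 mm high, has a 25 mm wide slot, floor 34 mm up, for each arm. Tools come out only straight up.
- seat (a point): On the shaft axis, on top of the shaft's round 60 mm steel collar, 72 mm above the counter: the hub's underside rests here when fully home. Turns with the shaft; z up, x and y along the sides of the square. The 20 mm square shaft rises 32 mm from here, straight for 22 mm, then tapering to 13 mm square at the tip. Any of the four quarter turns fits.
- unit: Coin feed unit fixed to the counter; place and yaw vary. Origin on the counter under the shaft axis. Grey housing 120 x 120 x 60 mm tall centred there, low duct 40 mm tall to the coin bin and funnel frame (160 mm square, centred 260 mm away along +y).
- drive (a joint): Angle of the drive shaft in rad, growing anticlockwise seen from above: 0 shutter shut, 1.57 hard stop, shutter fully open. Starts between 0 and 0.4. Friction torque 0.12 N m, no spring: it stays where it is left. The steel shutter plate under the funnel slides out along the unit's +x by 38 mm per rad.
- funnel (a point): Centre of the rim of the white moulded funnel (176 mm across, rim 200 mm above the counter), fixed to the same unit, 260 mm from the shaft axis; it stands on an aluminium frame 160 mm square over a grey coin bin.
- key: Steel key without bore in another rack pocket: hub 44 x 44 x 45 mm, flat arm out to 96 mm along +x, no upright grip. Origin at the centre of the hub's underside. Leave alone.
- tamper: Steel tamper in another rack pocket: foot 44 x 44 x 30 mm, stem and black round head 40 mm across, 68 mm tall. Origin at the centre of its underside. Leave alone.
- trays: Stack of three blue plastic coin trays, 120 x 200 mm, 92 mm tall. Origin at the centre of its underside. Leave alone.
- dish: Cobalt glass dish, 110 mm across, 40 mm tall. Origin at the centre of its underside. Leave alone.
- stamp_holder: Aluminium holder with three wooden stamps, 70 x 120 mm, 81 mm tall. Origin at the centre of its underside. Leave alone.
- pad: Flat ink pad box, 75 x 110 mm, 22 mm tall. Origin at the centre of its underside. Leave alone.
- bottle: Clear plastic jar with a white cap, 60 mm across, 85 mm tall. Origin at the centre of its underside. Leave alone.

How it is judged (in metres and radians):
On the way, in this order (a step that is already met when the one before it is completed fails the run):
1. the crank is lifted clear of its pocket and comb (z of crank in the frame of rack above 0.045 m), for 0.2 s.
2. the crank sits fully home on the shaft (within 4 mm) before the shutter has been turned beyond 0.8 rad (z of crank in the frame of seat between -0.004 and 0.004 m and horizontal distance between crank and seat below 0.004 m and angle between crank's own z axis and vertical below 0.08 rad and value of joint drive below 0.8 rad), for 0.2 s.
At the end, for the whole second after the job is handed in: The drive shaft is turned beyond 1.46 rad (stop at 1.57), the crank sits on it fully home (hub underside within 4 mm of the collar and of the axis, tilt under 0.08 rad), released and at rest, and the other tools and counter things are within 30 mm of where they began (z of crank in the frame of seat between -0.004 and 0.004 m and horizontal distance between crank and seat below 0.004 m and angle between crank's own z axis and vertical below 0.08 rad and value of joint drive above 1.46 rad and linear speed of crank below 0.02 m/s and not (distance of key from where it was at the start of the episode above 0.03 m) and not (distance of tamper from where it was at the start of the episode above 0.03 m) and not (distance of trays from where it was at the start of the episode above 0.03 m) and not (distance of dish from where it was at the start of the episode above 0.03 m) and not (distance of stamp_holder from where it was at the start of the episode above 0.03 m) and not (distance of pad from where it was at the start of the episode above 0.03 m) and not (distance of bottle from where it was at the start of the episode above 0.03 m)); the robot touches nothing.
It fails at once if the crank is dragged or dropped aside: more than 30 mm from its start while less than 25 mm above the counter (distance of crank from where it was at the start of the episode above 0.03 m and z of crank in the frame of rack below 0.025 m).
It fails at once if another tool or a thing on the counter is shifted more than 30 mm (distance of any of key, tamper, trays, dish, stamp_holder, pad, bottle from where it was at the start of the episode above 0.03 m).
It also fails if it takes over 69 s, if anything falls off the work surface, if the arm or the gripper's body presses on something with over 40 N, if the wrist force passes 120 N, or if a joint passes its speed limit or range.

## Working session

There is one attempt and no reset: what is moved stays moved. The work goes in short steps, Python scripts to look and compute and a tool call to move; the robot and the scene stay as the last step left them, time stands still between calls to the robot, and variables do not carry over. Pictures are saved under pics/ and viewed, at most 10 in all, crops included, and the job is handed in when it is done.

Besides the shell and the picture viewer there is one more tool, called after "Call:" in YAML: its name, and indented under it one key for each argument. step_arm: Moves the arm, as the interface text tells. Its arguments: {"type":"object","properties":{"motion":{"type":"array","items":{"type":"array","items":{"type":"number"}}},"claw":{"type":"number"},"force":{"type":"number"}},"required":["motion"]}

```bash
ls; mkdir -p pics
python3 - <<'E'
from plant import *
import cv2,numpy as np
for n in("scene","top"):
    p,d=capture(n); cv2.imwrite(f"pics/{n}0.png",p[:,:,::-1]); np.savez(f"pics/{n}0.npz",p=p,d=d)
    m=camera_model(n); print(n,np.round(m["K"],1).tolist(),np.round(-m["R"].T@m["t"]),np.round(m["R"],3).tolist())
s=sense();print(s, tips_ahead if not callable(tips_ahead) else tips_ahead())
E
```

```text
pics
scene [[487.0, 0.0, 319.6], [0.0, 487.0, 196.9], [0.0, 0.0, 1.0]] [1078.  930.  792.] [[-0.855, 0.518, 0.024], [0.257, 0.463, -0.848], [-0.45, -0.719, -0.529]]
top [[424.4, 0.0, 328.8], [0.0, 424.4, 198.0], [0.0, 0.0, 1.0]] [ 332.   49. 1250.] [[-0.004, -1.0, 0.012], [-0.985, 0.002, -0.175], [0.175, -0.013, -0.985]]
{'time_s': 0.1, 'joint_positions': array([-1.20803968e+00,  2.38734172e-01, -1.41900765e-02,  1.31917737e+00,
        3.28485194e-05,  1.57081608e+00]), 'qvel': array([ 0.00114511, -0.00237147,  0.00227908, -0.00086335, -0.00142809,
       -0.0004806 ]), 'joint_efforts': array([ 1.09888977e-03, -5.39719498e+01,  3.46998596e+01,  1.33997286e-02,
       -5.59041428e-05, -1.65081747e-05]), 'position': array([ 186.17786892, -490.49067709,  238.72703681]), 'orientation': array([ 9.83597572e-01,  1.80375692e-01, -1.01579299e-04, -6.44901225e-04]), 'ft_force': array([-0.00472336,  0.3682578 ,  0.66565395]), 'ft_torque': array([ 0.03596107,  0.01479117, -0.02937864]), 'finger_force': 0.0, 'finger_gap': 85.54600818717898} 8.0
```

View pics/scene0.png

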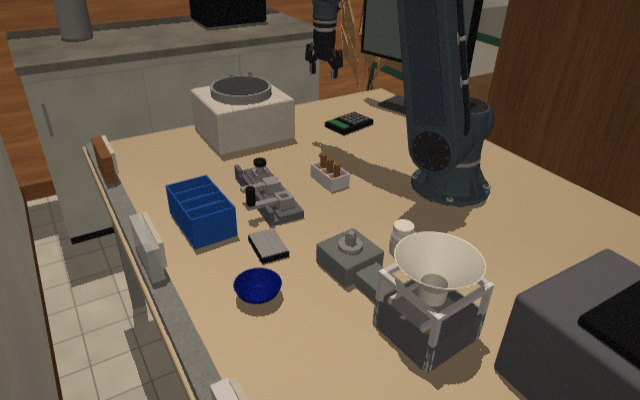

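View pics/top0.png

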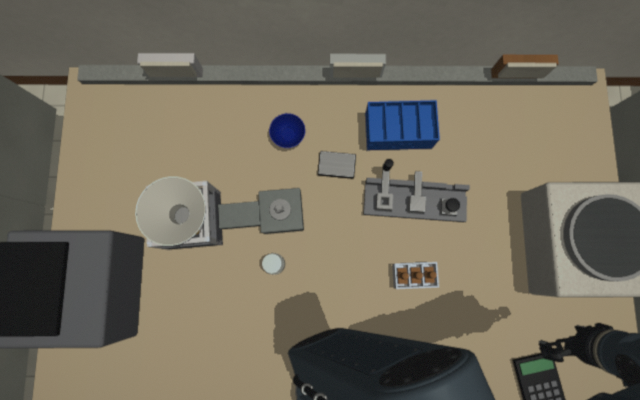

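The top view shows the crank hub at about (384,202) with its grip at (388,165). The key is at (418,203), the tamper at (452,206), the shaft at (281,208), and the funnel rim centre at about (171,212). Next I'll measure with the depth images.

```bash
cat > h.py <<'E'
import numpy as np,cv2
from plant import camera_model
def cloud(n,d):
    m=camera_model(n);K,R,t=[np.array(m[k],float) for k in"KRt"]
    v,u=np.mgrid[:400,:640]; P=np.stack([(u-K[0,2])/K[0,0]*d,(v-K[1,2])/K[1,1]*d,d],-1)
    return (P-t)@R   # world per pixel
def pix(n,X):
    m=camera_model(n);c=np.asarray(m["R"])@X+m["t"];q=np.asarray(m["K"])@c;return q[:2]/q[2]
def plane(n,u,v,z):
    m=camera_model(n);R=np.array(m["R"]);o=-R.T@m["t"];r=R.T@np.linalg.solve(m["K"],[u,v,1.]);return o+r*(z-o[2])/r[2]
def rect(W,sel):
    (c,s,a)=cv2.minAreaRect(W[sel][:,:2].astype(np.float32));return np.round(c,1),np.round(s,1),round(a,2),sel.sum()
E
python3 - <<'E'
from h import *
z=np.load("pics/top0.npz");W=cloud("top",z["d"]);p=z["p"]
v,u=np.mgrid[:400,:640]
box=lambda a,b,c,d:(u>=a)&(u<=b)&(v>=c)&(v<=d)
Z=W[...,2]
rk=box(355,475,150,228)
print("rack",rect(W,rk&(Z>18)&(Z<30)),rect(W,rk&(Z>18)))
print("comb",rect(W,rk&(Z>41)&(Z<48.5)&(v<195)&(u>395)))
print("crank hub",rect(W,box(374,396,190,214)&(Z>45)),np.median(Z[200:204,378:392]))
print("key hub",rect(W,box(408,428,194,214)&(Z>45)))
print("grip",rect(W,box(380,396,155,175)&(Z>85)))
print("house",rect(W,box(250,310,180,240)&(Z>50)&(Z<66)))
print("collar",rect(W,box(260,300,190,228)&(Z>67)&(Z<78)))
print("shaft",rect(W,box(260,300,190,228)&(Z>85)),W[box(260,300,190,228)&(Z>85)].round())
r=W[box(120,225,170,250)&(Z>185)&(Z<210)];print("rim",cv2.minEnclosingCircle(r[:,:2].astype(np.float32)))
print("frame",rect(W,box(130,225,170,255)&(Z>85)&(Z<180)))
c1=cv2.resize(p[150:228,355:475],None,fx=6,fy=6,interpolation=2)
c2=cv2.resize(p[180:236,250:312],None,fx=8,fy=8,interpolation=2)
s=np.load("pics/scene0.npz");c3=cv2.resize(s["p"][220:280,310:390],None,fx=8,fy=8,interpolation=2)
cv2.imwrite("pics/c1.png",c1[:,:,::-1])
o=np.zeros((480,800,3),np.uint8);
a=cv2.resize(c2,(400,361));o[:361,:400]=a;b=cv2.resize(c3,(400,300));o[:300,400:]=b
cv2.imwrite("pics/c2.png",o[:,:,::-1])
E
```

```text
rack (array([ 546.3, -192.8]), array([365.7, 162.1]), 71.37, np.int64(1744)) (array([ 459.8, -171.7]), array([359.7, 361.8]), 74.83, np.int64(3542))
comb (array([ 580.1, -265.9]), array([210.6,  65.8]), 74.58, np.int64(314))
crank hub (array([439.9, -58.9]), array([ 58.3, 299.5]), 55.87, np.int64(227)) 39.88506403936474
key hub (array([450.8, -90.4]), array([ 57.5, 361.7]), 31.28, np.int64(257))
grip (array([486.5, -49.7]), array([ 24.1, 365.5]), 61.07, np.int64(80))
house (array([509.9, 172.8]), array([120.3, 120. ]), 5.1, np.int64(1416))
collar (array([511.8, 168.9]), array([58.2, 67.3]), 31.41, np.int64(286))
shaft (array([422.9, 118.5]), array([226.9,  22.3]), 31.81, np.int64(63)) [[ 332.   49. 1250.]
 [ 332.   49. 1250.]
 [ 332.   49. 1250.]
 [ 521.  172.   97.]
 [ 520.  169.   98.]
 [ 522.  167.   90.]
 [ 332.   49. 1250.]
 [ 517.  177.  101.]
 [ 517.  174.  102.]
 [ 517.  171.  102.]
 [ 518.  169.   98.]
 [ 518.  166.   98.]
 [ 515.  185.   97.]
 [ 514.  182.  105.]
 [ 513.  178.  108.]
 [ 514.  176.  103.]
 [ 515.  174.   99.]
 [ 514.  171.  104.]
 [ 514.  168.  104.]
 [ 514.
[... 356 characters left out ...]
.  179.  103.]
 [ 506.  176.  105.]
 [ 505.  173.  107.]
 [ 506.  171.  101.]
 [ 506.  168.  105.]
 [ 506.  165.  104.]
 [ 506.  163.  103.]
 [ 508.  161.   86.]
 [ 504.  180.   94.]
 [ 503.  176.  104.]
 [ 503.  173.  106.]
 [ 503.  171.  103.]
 [ 503.  168.  101.]
 [ 504.  166.   98.]
 [ 505.  163.   93.]
 [ 505.  161.   92.]
 [ 501.  180.   96.]
 [ 500.  176.  104.]
 [ 501.  173.  102.]
 [ 501.  171.  101.]
 [ 502.  169.   93.]
 [ 502.  166.   91.]
 [ 332.   49. 1250.]
 [ 498.  177.   98.]
 [ 499.  174.   96.]
 [ 497.  178.   87.]
 [ 332.   49. 1250.]]
rim ((487.2767639160156, 432.3290710449219), 88.28964233398438)
frame (array([478.8, 464.8]), array([171.8, 229.7]), 5.05, np.int64(2848))
```

View pics/c1.png

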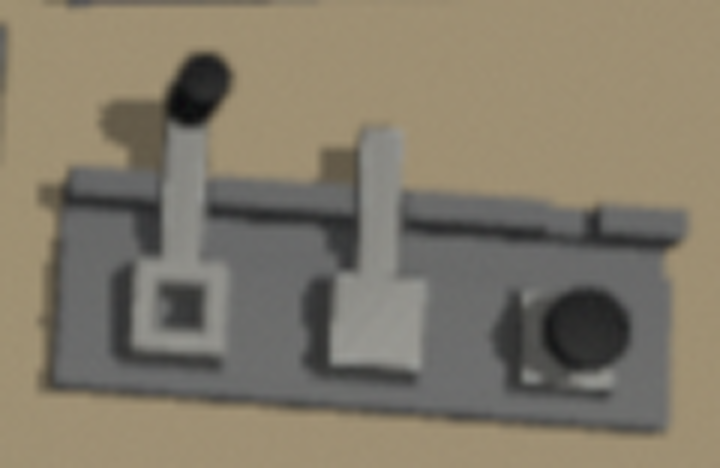

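View pics/c2.png

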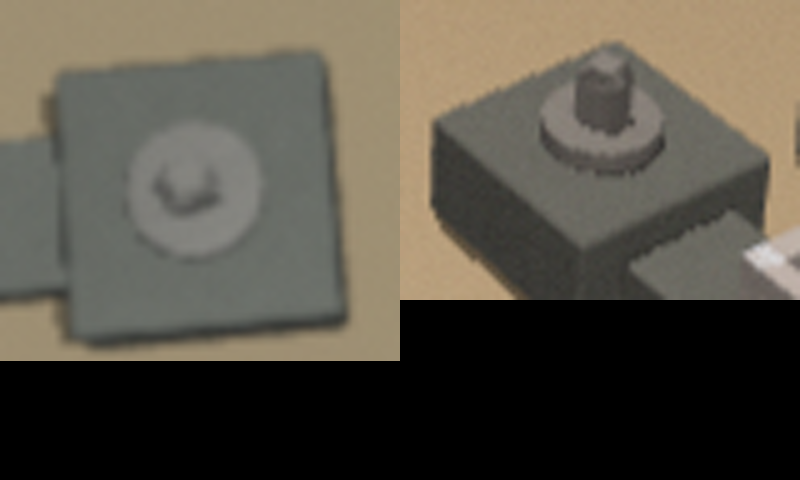

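The crops show the crank bore at crop (183,307), i.e. full image (385.5,201), with the arm pointing image-up. The shaft stands on its collar at about (280,209). I'll fit both poses by model rendering on averaged frames.

```bash
cat >> h.py <<'E'
def box3(x0,x1,y0,y1,z0,z1,x2=None):  # outward convex box; optional taper half width at top
    b=np.array([[x0,y0,z0],[x1,y0,z0],[x1,y1,z0],[x0,y1,z0]],float);t=b.copy();t[:,2]=z1
    if x2: t[:,:2]=np.sign(t[:,:2])*x2
    F=[t]+[np.array([b[i],b[(i+1)%4],t[(i+1)%4],t[i]]) for i in range(4)]
    return F
def cost(n,img,roi,faces,T,th,S=6):
    """piecewise constant fit: faces = list in painter order, T offset xyz, th yaw"""
    u0,u1,v0,v1=roi;m=camera_model(n);R=np.array(m["R"]);t=np.array(m["t"]);K=np.array(m["K"]);o=-R.T@t
    c,s=np.cos(th),np.sin(th);A=np.array([[c,-s,0],[s,c,0],[0,0,1]])
    L=np.zeros(((v1-v0)*S,(u1-u0)*S),np.uint8);k=0
    for f in faces:
        X=f@A.T+T;k+=1
        nrm=np.cross(X[1]-X[0],X[2]-X[0])
        if nrm@(o-X[0])<=0: continue
        q=(X@R.T+t)@K.T;q=q[:,:2]/q[:,2:]
        q=((q-[u0-.5,v0-.5])*S-.5)
        cv2.fillPoly(L,[np.round(q*16).astype(np.int32)],k,shift=4)
    ks=np.unique(L)
    B=np.stack([cv2.resize((L==j).astype(np.float32),(u1-u0,v1-v0),interpolation=cv2.INTER_AREA).ravel() for j in ks],1)
    Y=img[v0:v1,u0:u1].reshape(-1,3).astype(float)
    C=np.linalg.lstsq(B,Y,rcond=None)[0];return ((Y-B@C)**2).mean(),L
E
python3 - <<'E'
from plant import *
from h import *
from scipy.optimize import minimize
I={};D={}
for n in("scene","top"):
    q=[capture(n) for _ in range(8)]
    I[n]=np.mean([a[0].astype(float) for a in q],0);d=np.array([a[1] for a in q]);d[d==0]=np.nan;D[n]=np.nanmedian(d,0)
np.savez("pics/avg.npz",**{"I"+k:I[k] for k in I},**{"D"+k:D[k] for k in D})
W=cloud("top",D["top"]);Z=W[...,2];v,u=np.mgrid[:400,:640]
bx=lambda a,b,c,d:(u>=a)&(u<=b)&(v>=c)&(v<=d)
rk=bx(355,475,150,228)
print("rack",rect(W,rk&(Z>20)&(Z<28)),"all>18",rect(W,rk&(Z>18)&(Z<60)))
print("hub",rect(W,bx(370,398,190,214)&(Z>48)&(Z<65)),"key",rect(W,bx(406,430,194,214)&(Z>48)&(Z<65)),"grip",rect(W,bx(380,396,155,175)&(Z>95)))
print("collar",rect(W,bx(262,300,190,228)&(Z>66)&(Z<80)),"house",rect(W,bx(250,310,180,240)&(Z>52)&(Z<66)))
sh=box3(-10,10,-10,10,0,22)[1:]+box3(-10,10,-10,10,22,32,6.5)[::-1]
ang=np.linspace(0,2*np.pi,40)[:-1];col=[30*np.stack([np.cos(ang),np.sin(ang),0*ang],1)]
def fit(n,roi,faces,z,x0,y0,ths,r=6):
    out=[]
    for th in ths:
        best=min((cost(n,I[n],roi,faces,np.array([x0+dx,y0+dy,z]),th,4)[0],dx,dy) for dx in np.arange(-r,r+.1,2) for dy in np.arange(-r,r+.1,2))
        out.append((best[0],th,best[1],best[2]))
    out.sort();b=out[0]
    m=minimize(lambda p:cost(n,I[n],roi,faces,np.array([x0+p[0],y0+p[1],z]),p[2],8)[0],[b[2],b[3],b[1]],method="Nelder-Mead",options=dict(initial_simplex=[[b[2],b[3],b[1]],[b[2]+1.5,b[3],b[1]],[b[2],b[3]+1.5,b[1]],[b[2],b[3],b[1]+.06]],maxiter=80))
    return [tuple(np.round(o,2)) for o in out[:5]],(x0+m.x[0]).round(1),(y0+m.x[1]).round(1),m.x[2].round(3),m.fun
p=pix("scene",np.array([510,173,88.]));a,b=p.round().astype(int)
print("shaft scene",fit("scene",(a-10,a+11,b-13,b+13),col+sh,72,510,173,np.arange(-.3,1.27,.1)))
p=pix("top",np.array([510,173,80.]));a,b=p.round().astype(int)
print("shaft top",fit("top",(a-12,a+13,b-12,b+13),col+sh,72,510,173,np.arange(-.3,1.27,.1)))
hub=box3(-22,22,-22,22,14,45)[::-1]+box3(20,113,-10,10,28,40)[::-1]
bore=[np.array([[-11,-11,45],[11,-11,45],[11,11,45],[-11,11,45.]])]
c=plane("top",385.5,201,55);print(c)
a,b=385,197
print("crank top",fit("top",(a-15,a+16,b-13,b+17),hub+bore,10,c[0],c[1],np.arange(-.3,.31,.1)))
E
```

```text
rack (array([ 536.5, -220.3]), array([300.3,  91.2]), 85.61, np.int64(1721)) all>18 (array([ 564.5, -222.4]), array([300.4, 147.4]), 85.52, np.int64(3256))
hub (array([ 541.2, -125.3]), array([43.6, 55.8]), 87.35, np.int64(216)) key (array([ 532.2, -219.8]), array([43.7, 51. ]), 84.8, np.int64(253)) grip (array([ 634.7, -131.9]), array([25.2, 22.7]), 35.96, np.int64(69))
collar (array([510.7, 172.6]), array([58.4, 57.3]), 45.16, np.int64(296)) house (array([510.2, 172.9]), array([120.4, 119.8]), 4.85, np.int64(1417))
shaft scene ([(np.float64(353.98), np.float64(0.3), np.float64(2.0), np.float64(-2.0)), (np.float64(354.78), np.float64(0.5), np.float64(2.0), np.float64(-2.0)), (np.float64(356.02), np.float64(0.4), np.float64(2.0), np.float64(-2.0)), (np.float64(357.67), np.float64(0.2), np.float64(0.0), np.float64(-2.0)), (np.float64(359.58), np.float64(0.6), np.float64(0.0), np.float64(-2.0))], np.float64(511.3), np.float64(170.5), np.float64(0.353), np.float64(349.24249695918417))
shaft top ([(np.float64(31.83), np.float64(0.3), np.float64(2.0), np.float64(0.0)), (np.float64(33.21),
[... 224 characters left out ...]
t64(0.4), np.float64(2.0), np.float64(0.0))], np.float64(511.5), np.float64(172.3), np.float64(0.326), np.float64(28.6487917488677))
[ 535.6741767  -128.22321104   55.        ]
crank top ([(np.float64(259.27), np.float64(-0.1), np.float64(2.0), np.float64(4.0)), (np.float64(267.92), np.float64(0.0), np.float64(2.0), np.float64(2.0)), (np.float64(306.15), np.float64(-0.2), np.float64(2.0), np.float64(2.0)), (np.float64(353.87), np.float64(0.1), np.float64(2.0), np.float64(-2.0)), (np.float64(372.78), np.float64(-0.3), np.float64(2.0), np.float64(2.0))], np.float64(536.8), np.float64(-125.3), np.float64(-0.057), np.float64(237.3071557559023))<stdin>:7: RuntimeWarning: All-NaN slice encountered
```

```bash
cat >> h.py <<'E'
def chain(*w):  # waypoints x,y,z(mm),phi (tool x heading, tool down) -> last row of each call
    for a,b in zip(w,w[1:]):
        d=np.subtract(b,a);c,s=np.cos(a[3]),np.sin(a[3])
        f=np.array([c*d[0]+s*d[1],s*d[0]-c*d[1],-d[2]])/1e3
        print("full",f.round(4),"rz",round(-d[3],4)," /5:",(f/5).round(4),round(-d[3]/5,4))
def state(s):
    from scipy.spatial.transform import Rotation as Ro
    M=Ro.from_quat(s["orientation"]).as_matrix()
    print(round(s["time_s"],2),"p",s["position"].round(1),"phi",np.arctan2(M[1,0],M[0,0]).round(4),"z",M[:,2].round(4),"F",s["ft_force"].round(1),"T",s["ft_torque"].round(2),"gap",round(s["finger_gap"],1),"ff",round(s["finger_force"],1),"j",s["joint_positions"].round(3))
E
python3 - <<'E'
from h import *
chain((186.3,-490.8,239.3,.3626),(300,-370,260,1.0626),(420,-250,260,1.7626),(500,-170,240,2.4626),(537,-125,200,3.0646))
E
```

```text
full [ 0.1492 -0.0726 -0.0207] rz -0.7  /5: [ 0.0298 -0.0145 -0.0041] -0.14
full [ 0.1632  0.0464 -0.    ] rz -0.7  /5: [ 0.0326  0.0093 -0.    ] -0.14
full [0.0633 0.0938 0.02  ] rz -0.7  /5: [0.0127 0.0188 0.004 ] -0.14
full [-0.0005  0.0583  0.04  ] rz -0.602  /5: [-0.0001  0.0117  0.008 ] -0.1204
```

Call:
step_arm:
  motion:
    - [0.03,-0.0145,-0.004,0,0,-0.14]
    - [0.06,-0.029,-0.008,0,0,-0.28]
    - [0.09,-0.0435,-0.012,0,0,-0.42]
    - [0.12,-0.058,-0.016,0,0,-0.56]
    - [0.149,-0.0726,-0.021,0,0,-0.7]
  claw: 0.085

```text
time_s: 1.4
position: [300.6, -369.0, 260.4]
orientation: [0.861, 0.509, 0.0, -0.0]
ft_force: [1.1, -0.8, 0.6]
finger_gap: 84.9
finger_force: 0.0
```

```bash
python3 -c "
from h import *;from plant import *;state(sense())"
```

```text
1.4 p [ 300.6 -369.   260.4] phi 1.0684 z [ 0.  0. -1.] F [ 1.1 -0.8  0.6] T [-0.05 -0.05  0.04] gap 84.9 ff 0.0 j [-0.887  0.147 -0.076  1.348  0.     1.186]
```

Call:
step_arm:
  motion:
    - [0.0326,0.0093,0,0,0,-0.14]
    - [0.0652,0.0186,0,0,0,-0.28]
    - [0.0978,0.0279,0,0,0,-0.42]
    - [0.1304,0.0372,0,0,0,-0.56]
    - [0.1632,0.0464,0,0,0,-0.7]

```text
time_s: 1.9
position: [420.6, -248.9, 260.4]
orientation: [0.634, 0.773, 0.0, 0.0]
ft_force: [0.4, -0.6, -0.1]
finger_gap: 85.0
finger_force: 0.0
```

Call:
step_arm:
  motion:
    - [0.0127,0.0188,0.004,0,0,-0.14]
    - [0.0254,0.0376,0.008,0,0,-0.28]
    - [0.038,0.0564,0.012,0,0,-0.42]
    - [0.0507,0.0752,0.016,0,0,-0.56]
    - [0.0633,0.0938,0.02,0,0,-0.7]

```text
time_s: 2.4
position: [500.4, -169.2, 240.1]
orientation: [0.33, 0.944, 0.0, 0.0]
ft_force: [0.0, -0.5, -0.5]
finger_gap: 84.9
finger_force: 0.0
```

Call:
step_arm:
  motion:
    - [0,0.0117,0.008,0,0,-0.12]
    - [0,0.0234,0.016,0,0,-0.24]
    - [0,0.035,0.024,0,0,-0.36]
    - [-0.0005,0.0467,0.032,0,0,-0.48]
    - [-0.0005,0.0583,0.04,0,0,-0.602]

```text
time_s: 2.9
position: [537.1, -124.5, 200.0]
orientation: [0.036, 0.999, 0.0, -0.0]
ft_force: [0.1, -0.6, 0.1]
finger_gap: 84.8
finger_force: 0.0
```

```bash
python3 -c "
from h import *;from plant import *;state(sense());state(sense())"
```

```text
2.9 p [ 537.1 -124.5  200. ] phi 3.0698 z [-0.  0. -1.] F [ 0.1 -0.6  0.1] T [-0.   -0.01  0.01] gap 84.8 ff 0.0 j [-0.228  0.299 -0.031  1.241  0.    -0.156]
2.9 p [ 537.1 -124.5  200. ] phi 3.0698 z [-0.  0. -1.] F [ 0.1 -0.6  0.1] T [-0.   -0.01  0.01] gap 84.8 ff 0.0 j [-0.228  0.299 -0.031  1.241  0.    -0.156]
```

Call:
step_arm:
  motion:
    - [0,0,0.022,0,0,0]
    - [0,0,0.044,0,0,0]
    - [0,0,0.066,0,0,0]
    - [0,0,0.088,0,0,0]
    - [0,0,0.11,0,0,0]

```text
time_s: 3.4
position: [536.8, -124.9, 89.5]
orientation: [0.038, 0.999, 0.0, 0.0]
ft_force: [-0.3, 0.3, -0.7]
finger_gap: 85.4
finger_force: 0.0
```

Call:
step_arm:
  motion:
    - [0,0,0.015,0,0,0]
    - [0,0,0.03,0,0,0]
    - [0,0,0.042,0,0,0]
    - [0,0,0.052,0,0,0]
    - [0,0,0.052,0,0,0]

```text
time_s: 3.9
position: [536.0, -124.7, 37.1]
orientation: [0.038, 0.999, 0.0, -0.001]
ft_force: [-0.5, -0.6, 0.2]
finger_gap: 84.8
finger_force: 0.0
```

```bash
python3 -c "
from h import *;from plant import *;state(sense())
p,d=capture('scene');q,e=capture('top')
a=cv2.resize(p[130:240,200:330],None,fx=3.0,fy=3.0,interpolation=2);b=cv2.resize(q[140:240,350:480],None,fx=3.0,fy=3.0,interpolation=2)
o=np.zeros((330,780,3),np.uint8);o[:330,:390]=a;o[:300,390:]=b;cv2.imwrite('pics/g1.png',o[:,:,::-1])"
```

```text
3.9 p [ 536.  -124.7   37.1] phi 3.0648 z [-2.e-03  6.e-04 -1.e+00] F [-0.5 -0.6  0.2] T [-0.02 -0.02 -0.  ] gap 84.8 ff 0.0 j [-0.229  0.426 -0.292  0.855  0.    -0.152]
```

View pics/g1.png

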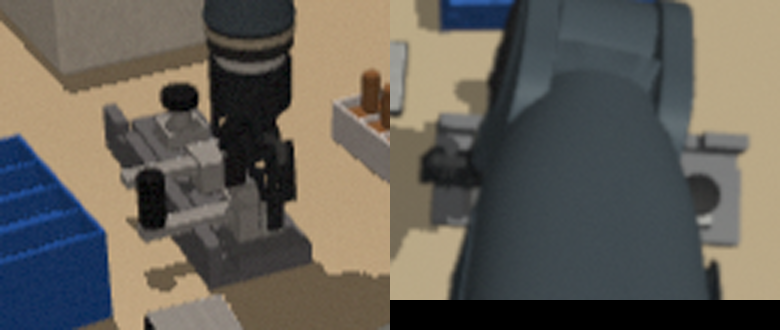

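The fingers straddle the crank hub (scene crop around (245,210)), clear of the key. Closing now.

Call:
step_arm:
  motion:
    - [0,0,0,0,0,0]
    - [0,0,0,0,0,0]
    - [0,0,0,0,0,0]
    - [0,0,0,0,0,0]
    - [0,0,0,0,0,0]
  claw: 0.03
  force: 70

```text
time_s: 4.5
position: [537.2, -125.1, 39.1]
orientation: [0.038, 0.999, -0.0, 0.001]
ft_force: [-0.2, -0.5, 7.0]
finger_gap: 42.8
finger_force: 72.1
```

Call:
step_arm:
  motion:
    - [0,0,0,0,0,0]
    - [0,0,0,0,0,0]
    - [0,0,0,0,0,0]
    - [0,0,0,0,0,0]
    - [0,0,0,0,0,0]

```text
time_s: 5.0
position: [537.2, -125.2, 39.1]
orientation: [0.038, 0.999, -0.0, 0.001]
ft_force: [-1.6, -0.4, 6.7]
finger_gap: 42.7
finger_force: 72.1
```

```bash
python3 -c "
from h import *;from plant import *;state(sense())"
```

```text
5.0 p [ 537.2 -125.2   39.1] phi 3.0647 z [ 1.2e-03 -5.0e-04 -1.0e+00] F [-1.6 -0.4  6.7] T [-0.16  0.23 -0.02] gap 42.7 ff 72.1 j [-0.229  0.423 -0.29   0.856 -0.    -0.152]
```

Call:
step_arm:
  motion:
    - [0,0,-0.01,0,0,0]
    - [0,0,-0.025,0,0,0]
    - [0,0,-0.045,0,0,0]
    - [0,0,-0.07,0,0,0]
    - [0,0,-0.1,0,0,0]

```text
time_s: 5.5
position: [535.9, -124.7, 138.9]
orientation: [0.038, 0.999, 0.0, -0.001]
ft_force: [-0.1, 0.3, -3.1]
finger_gap: 42.8
finger_force: 71.4
```

Call:
step_arm:
  motion:
    - [0,0,-0.02,0,0,0]
    - [0,0,-0.04,0,0,0]
    - [0,0,-0.055,0,0,0]
    - [0,0,-0.06,0,0,0]
    - [0,0,-0.06,0,0,0]

```text
time_s: 6.0
position: [536.9, -124.9, 198.9]
orientation: [0.038, 0.999, 0.0, 0.0]
ft_force: [0.4, -0.7, -3.6]
finger_gap: 42.8
finger_force: 71.5
```

```bash
python3 -c "
from h import *;from plant import *;state(sense())
chain((537,-125,198,3.0646),(530,-15,198,3.2),(520,90,198,3.35),(511.5,172.5,198,.33+np.pi))"
```

```text
6.0 p [ 536.9 -124.9  198.9] phi 3.0648 z [ 9.e-04 -0.e+00 -1.e+00] F [ 0.4 -0.7 -3.6] T [0.03 0.03 0.03] gap 42.8 ff 71.5 j [-0.229  0.298 -0.034  1.237  0.    -0.152]
full [ 0.0154  0.1091 -0.    ] rz -0.1354  /5: [ 0.0031  0.0218 -0.    ] -0.0271
full [ 0.0039  0.1054 -0.    ] rz -0.15  /5: [ 0.0008  0.0211 -0.    ] -0.03
full [-0.0088  0.0825 -0.    ] rz -0.1216  /5: [-0.0018  0.0165 -0.    ] -0.0243
```

Call:
step_arm:
  motion:
    - [0.003,0.0218,0,0,0,-0.027]
    - [0.006,0.0436,0,0,0,-0.054]
    - [0.009,0.0655,0,0,0,-0.081]
    - [0.012,0.0873,0,0,0,-0.108]
    - [0.0154,0.1091,0,0,0,-0.1354]

```text
time_s: 6.5
position: [529.0, -14.1, 197.1]
orientation: [-0.03, 1.0, 0.0, -0.001]
ft_force: [0.5, -0.2, -1.9]
finger_gap: 42.8
finger_force: 71.7
```

Call:
step_arm:
  motion:
    - [0.0008,0.021,0,0,0,-0.03]
    - [0.0016,0.042,0,0,0,-0.06]
    - [0.0024,0.0633,0,0,0,-0.09]
    - [0.0032,0.0843,0,0,0,-0.12]
    - [0.0039,0.1054,0,0,0,-0.15]

```text
time_s: 7.0
position: [518.9, 90.8, 197.2]
orientation: [-0.105, 0.995, 0.0, -0.001]
ft_force: [0.1, 0.5, -3.0]
finger_gap: 42.8
finger_force: 71.7
```

Call:
step_arm:
  motion:
    - [-0.0022,0.021,0,0,0,-0.03]
    - [-0.0044,0.042,0,0,0,-0.06]
    - [-0.0066,0.063,0,0,0,-0.09]
    - [-0.0088,0.0825,0,0,0,-0.1216]
    - [-0.0088,0.0825,0,0,0,-0.1216]

```text
time_s: 7.5
position: [510.4, 174.3, 197.1]
orientation: [-0.166, 0.986, 0.0, -0.001]
ft_force: [0.2, -0.3, -3.0]
finger_gap: 43.2
finger_force: 71.8
```

```bash
cat > f.py <<'E'
from h import *;from plant import *
from scipy.optimize import minimize
import sys
s=sense();state(s)
p=np.mean([capture('scene')[0].astype(float) for _ in range(6)],0)
np.save('pics/seat1.npy',p)
a=cv2.resize(p[150:280,280:420].astype(np.uint8),None,fx=4.5,fy=4.5,interpolation=2);cv2.imwrite(sys.argv[1],a[:,:,::-1])
E
python3 f.py pics/s1.png
```

```text
7.5 p [510.4 174.3 197.1] phi -2.8083 z [-1.9e-03  1.0e-04 -1.0e+00] F [ 0.2 -0.3 -3. ] T [-0.07  0.05 -0.03] gap 43.2 ff 71.8 j [ 3.290e-01  2.810e-01 -6.400e-02  1.228e+00  1.000e-03 -5.000e-03]
```

View pics/s1.png

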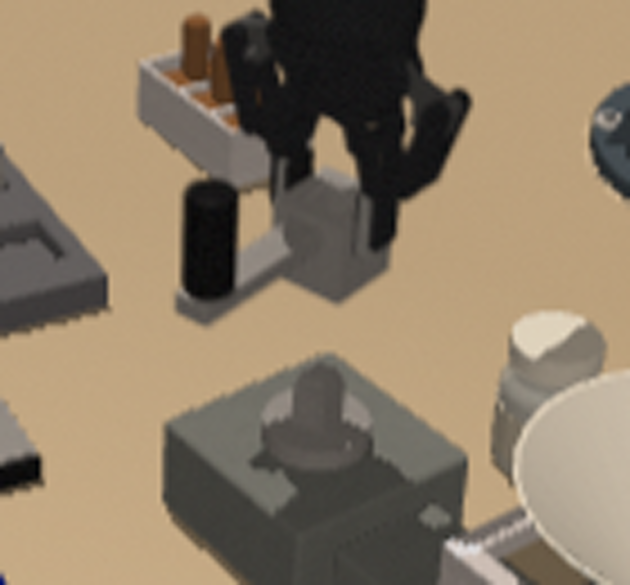

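Run:
```python
from h import *
th=.3333;R=np.array([[np.cos(th),-np.sin(th)],[np.sin(th),np.cos(th)]])
t=np.array([510.4,174.3])
for z in(166,168,170):
    for c in([22,22],[-22,22],[22,-22]):
        q=pix("scene",np.r_[R@c+t,z]);print(z,c,((q-[280,150])*4.5+2).round(0),end=" ")
    for c in([113,10,28],[100,0,95]):
        q=pix("scene",np.r_[R@c[:2]+t,z+c[2]]);print(c,((q-[280,150])*4.5+2).round(0),end=" ")
    print()
q0=pix("scene",np.r_[t,168]);q1=pix("scene",np.r_[t+R@[2,0],168]);q2=pix("scene",np.r_[t+R@[0,2],168]);print("px/2mm x,y",(q1-q0)*4.5,(q2-q0)*4.5)
for P in([510.5,172.7,104],[511.4,171.7,104]):print(((pix("scene",np.array(P))-[280,150])*4.5+2).round())
```

```text
166 [22, 22] [342. 314.] 166 [-22, 22] [393. 277.] 166 [22, -22] [273. 281.] [113, 10, 28] [212. 337.] [100, 0, 95] [218. 198.] 
168 [22, 22] [343. 310.] 168 [-22, 22] [393. 274.] 168 [22, -22] [273. 278.] [113, 10, 28] [212. 334.] [100, 0, 95] [218. 194.] 
170 [22, 22] [343. 307.] 170 [-22, 22] [393. 271.] 170 [22, -22] [274. 275.] [113, 10, 28] [212. 330.] [100, 0, 95] [218. 191.] 
px/2mm x,y [-2.29999527  1.6069348 ] [3.1322449  1.43273709]
[324. 375.]
[322. 375.]
```

The crank hangs level in the gripper (hub crop (335,240)) above the shaft tip (crop (320,368)). I'll descend to just above the tip.

Call:
step_arm:
  motion:
    - [0,0,0.015,0,0,0]
    - [0,0,0.03,0,0,0]
    - [0,0,0.045,0,0,0]
    - [0,0,0.055,0,0,0]
    - [0,0,0.055,0,0,0]

```text
time_s: 8.3
position: [510.5, 171.9, 142.1]
orientation: [-0.164, 0.986, -0.0, -0.001]
ft_force: [0.5, 0.5, -2.5]
finger_gap: 43.1
finger_force: 71.8
```

```bash
python3 f.py pics/s2.png
```

```text
8.3 p [510.5 171.9 142.1] phi -2.8121 z [-2.2e-03 -6.0e-04 -1.0e+00] F [ 0.5  0.5 -2.5] T [-0.06  0.09  0.  ] gap 43.1 ff 71.8 j [ 0.325  0.313 -0.164  1.095  0.    -0.005]
```

View pics/s2.png

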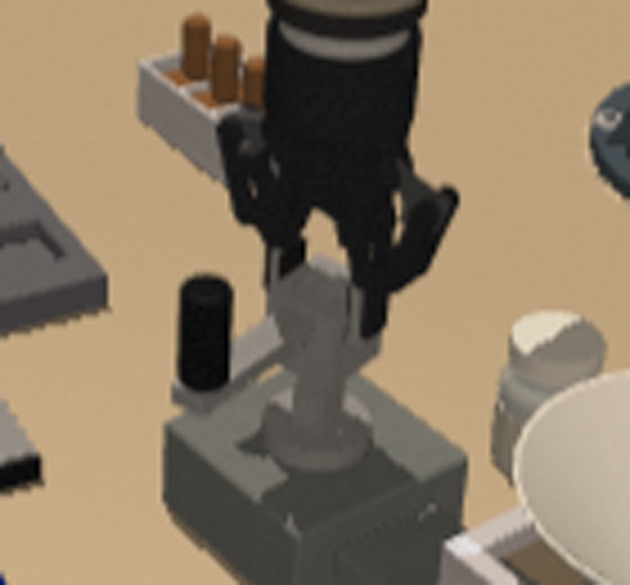

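The hub is just above the tip, roughly aligned (shaft at crop u≈320). I'll descend gently and watch the force.

Call:
step_arm:
  motion:
    - [0,0,0.004,0,0,0]
    - [0,0,0.008,0,0,0]
    - [0,0,0.012,0,0,0]
    - [0,0,0.015,0,0,0]
    - [0,0,0.015,0,0,0]

```text
time_s: 9.1
position: [510.9, 172.5, 127.7]
orientation: [-0.164, 0.986, -0.0, -0.001]
ft_force: [0.1, 0.0, -3.5]
finger_gap: 42.8
finger_force: 71.8
```

```bash
python3 -c "
from h import *;from plant import *;state(sense())"
```

```text
9.1 p [510.9 172.5 127.7] phi -2.8113 z [-1.e-03 -2.e-04 -1.e+00] F [ 0.1  0.  -3.5] T [-0.07  0.06  0.  ] gap 42.8 ff 71.8 j [ 0.326  0.324 -0.189  1.059  0.    -0.005]
```

Call:
step_arm:
  motion:
    - [0,0,0.002,0,0,0]
    - [0,0,0.004,0,0,0]
    - [0,0,0.006,0,0,0]
    - [0,0,0.008,0,0,0]
    - [0,0,0.008,0,0,0]

```text
time_s: 9.6
position: [511.2, 172.4, 120.1]
orientation: [-0.164, 0.986, -0.0, -0.0]
ft_force: [1.1, -1.6, -3.5]
finger_gap: 42.7
finger_force: 71.9
```

```bash
python3 -c "
from h import *;from plant import *;state(sense())"
```

```text
9.6 p [511.2 172.4 120.1] phi -2.8116 z [-1.e-04 -4.e-04 -1.e+00] F [ 1.1 -1.6 -3.5] T [-0.37 -0.05  0.03] gap 42.7 ff 71.9 j [ 0.325  0.33  -0.201  1.04  -0.    -0.005]
```

Call:
step_arm:
  motion:
    - [0,0,0.002,0,0,0]
    - [0,0,0.004,0,0,0]
    - [0,0,0.006,0,0,0]
    - [0,0,0.008,0,0,0]
    - [0,0,0.008,0,0,0]

```text
time_s: 10.1
position: [511.2, 172.3, 112.0]
orientation: [-0.164, 0.986, -0.0, -0.0]
ft_force: [0.9, -3.9, -3.8]
finger_gap: 42.8
finger_force: 71.9
```

```bash
python3 -c "
from h import *;from plant import *;state(sense())"
```

```text
10.1 p [511.2 172.3 112. ] phi -2.8115 z [-2.e-04 -4.e-04 -1.e+00] F [ 0.9 -3.9 -3.8] T [-0.78 -0.22  0.06] gap 42.8 ff 71.9 j [ 0.325  0.336 -0.214  1.021 -0.    -0.005]
```

Call:
step_arm:
  motion:
    - [0,-0.0005,0.002,0,0,0]
    - [0,-0.0005,0.004,0,0,0]
    - [0,-0.0005,0.006,0,0,0]
    - [0,-0.0005,0.008,0,0,0]
    - [0,-0.0005,0.009,0,0,0]

```text
time_s: 10.6
position: [511.3, 172.2, 103.0]
orientation: [-0.164, 0.986, 0.0, -0.0]
ft_force: [-0.2, -1.6, -2.0]
finger_gap: 42.8
finger_force: 72.0
```

Call:
step_arm:
  motion:
    - [0,0,0.0005,0,0,0]
    - [0,0,0.001,0,0,0]
    - [0,0,0.0015,0,0,0]
    - [0,0,0.002,0,0,0]
    - [0,0,0.002,0,0,0]

```text
time_s: 11.1
position: [511.3, 172.2, 101.3]
orientation: [-0.164, 0.986, 0.0, -0.0]
ft_force: [-1.0, -0.4, -3.6]
finger_gap: 42.6
finger_force: 72.0
```

```bash
python3 -c "
from h import *;from plant import *;state(sense())"
```

```text
11.1 p [511.3 172.2 101.3] phi -2.8113 z [-3.e-04  2.e-04 -1.e+00] F [-1.  -0.4 -3.6] T [-0.09  0.29  0.01] gap 42.6 ff 72.0 j [ 0.325  0.345 -0.231  0.995  0.    -0.006]
```

One or two millimetres more, until the collar pushes back.

Call:
step_arm:
  motion:
    - [0,0,0.0005,0,0,0]
    - [0,0,0.001,0,0,0]
    - [0,0,0.0015,0,0,0]
    - [0,0,0.0015,0,0,0]
    - [0,0,0.0015,0,0,0]

```text
time_s: 11.6
position: [511.3, 172.2, 101.1]
orientation: [-0.164, 0.986, 0.0, 0.0]
ft_force: [-6.4, -1.5, 11.8]
finger_gap: 42.6
finger_force: 73.9
```

```bash
python3 -c "
from h import *;from plant import *;state(sense())"
```

```text
11.6 p [511.3 172.2 101.1] phi -2.8113 z [ 7.e-04  5.e-04 -1.e+00] F [-6.4 -1.5 11.8] T [-0.35  1.26 -0.01] gap 42.6 ff 73.9 j [ 0.325  0.345 -0.232  0.993  0.    -0.006]
```

Seated: the collar contact is felt at the predicted height (101.1). Now I'll relax 1 mm and start turning anticlockwise.

Call:
step_arm:
  motion:
    - [0,0,-0.001,0,0,0]
    - [0,0,-0.001,0,0,-0.05]
    - [0,0,-0.001,0,0,-0.12]
    - [0,0,-0.001,0,0,-0.2]
    - [0,0,-0.001,0,0,-0.3]

```text
time_s: 12.1
position: [511.2, 172.0, 101.1]
orientation: [-0.311, 0.95, 0.0, -0.0]
ft_force: [-4.0, -1.6, 4.3]
finger_gap: 43.0
finger_force: 72.7
```

```bash
python3 -c "
from h import *;from plant import *;state(sense())"
```

```text
12.1 p [511.2 172.  101.1] phi -2.5082 z [-1.e-04  0.e+00 -1.e+00] F [-4.  -1.6  4.3] T [-0.31  0.85 -0.17] gap 43.0 ff 72.7 j [ 0.325  0.345 -0.231  0.994  0.    -0.309]
```

Call:
step_arm:
  motion:
    - [0,0,0,0,0,-0.09]
    - [0,0,0,0,0,-0.18]
    - [0,0,0,0,0,-0.27]
    - [0,0,0,0,0,-0.36]
    - [0,0,0,0,0,-0.45]

```text
time_s: 12.6
position: [510.9, 172.3, 101.1]
orientation: [-0.516, 0.857, 0.0, -0.0]
ft_force: [-5.6, 0.2, 5.0]
finger_gap: 43.1
finger_force: 72.9
```

```bash
python3 -c "
from h import *;from plant import *;state(sense())"
```

```text
12.6 p [510.9 172.3 101.1] phi -2.0577 z [-7.e-04  6.e-04 -1.e+00] F [-5.6  0.2  5. ] T [ 0.03  1.09 -0.15] gap 43.1 ff 72.9 j [ 0.325  0.345 -0.232  0.995  0.001 -0.759]
```

Call:
step_arm:
  motion:
    - [0,0,0,0,0,-0.09]
    - [0,0,0,0,0,-0.18]
    - [0,0,0,0,0,-0.27]
    - [0,0,0,0,0,-0.36]
    - [0,0,0,0,0,-0.45]

```text
time_s: 13.1
position: [510.5, 172.4, 101.1]
orientation: [-0.694, 0.72, 0.001, -0.0]
ft_force: [-6.6, 0.5, 6.0]
finger_gap: 42.6
finger_force: 73.1
```

Call:
step_arm:
  motion:
    - [0,0,0,0,0,-0.03]
    - [0,0,0,0,0,-0.06]
    - [0,0,0,0,0,-0.09]
    - [0,0,0,0,0,-0.11]
    - [0,0,0,0,0,-0.11]

```text
time_s: 13.6
position: [510.4, 172.4, 101.1]
orientation: [0.732, -0.682, -0.001, 0.0]
ft_force: [-6.7, 0.0, 7.0]
finger_gap: 42.5
finger_force: 73.0
```

```bash
python3 -c "
from h import *;from plant import *;state(sense())"
```

```text
13.6 p [510.4 172.4 101.1] phi -1.5004 z [-0.0016  0.001  -1.    ] F [-6.7  0.   7. ] T [ 0.29  1.5  -0.  ] gap 42.5 ff 73.0 j [ 3.250e-01  3.450e-01 -2.320e-01  9.950e-01  1.000e-03 -1.316e+00]
```

Call:
step_arm:
  motion:
    - [0,0,0,0,0,-0.02]
    - [0,0,0,0,0,-0.04]
    - [0,0,0,0,0,-0.06]
    - [0,0,0,0,0,-0.06]
    - [0,0,0,0,0,-0.06]

```text
time_s: 14.1
position: [510.3, 172.4, 101.2]
orientation: [0.752, -0.66, -0.001, 0.0]
ft_force: [-7.3, 1.1, 6.8]
finger_gap: 42.5
finger_force: 73.0
```

```bash
python3 -c "
from h import *;from plant import *;state(sense())"
```

```text
14.1 p [510.3 172.4 101.2] phi -1.4409 z [-0.0017  0.001  -1.    ] F [-7.3  1.1  6.8] T [0.22 1.55 0.02] gap 42.5 ff 73.0 j [ 3.250e-01  3.450e-01 -2.320e-01  9.950e-01  1.000e-03 -1.376e+00]
```

Call:
step_arm:
  motion:
    - [0,0,0,0,0,-0.02]
    - [0,0,0,0,0,-0.04]
    - [0,0,0,0,0,-0.06]
    - [0,0,0,0,0,-0.06]
    - [0,0,0,0,0,-0.06]

```text
time_s: 14.6
position: [510.3, 172.4, 101.1]
orientation: [0.771, -0.637, -0.001, 0.0]
ft_force: [-7.9, 1.3, 5.9]
finger_gap: 42.7
finger_force: 73.0
```

```bash
python3 -c "
from h import *;from plant import *;state(sense())"
```

```text
14.6 p [510.3 172.4 101.1] phi -1.3809 z [-1.7e-03  9.0e-04 -1.0e+00] F [-7.9  1.3  5.9] T [0.17 1.56 0.  ] gap 42.7 ff 73.0 j [ 3.250e-01  3.450e-01 -2.320e-01  9.950e-01  1.000e-03 -1.436e+00]
```

```bash
python3 f.py pics/s3.png
```

```text
14.6 p [510.3 172.4 101.1] phi -1.3809 z [-1.7e-03  9.0e-04 -1.0e+00] F [-7.9  1.3  5.9] T [0.17 1.56 0.  ] gap 42.7 ff 73.0 j [ 3.250e-01  3.450e-01 -2.320e-01  9.950e-01  1.000e-03 -1.436e+00]
```

View pics/s3.png

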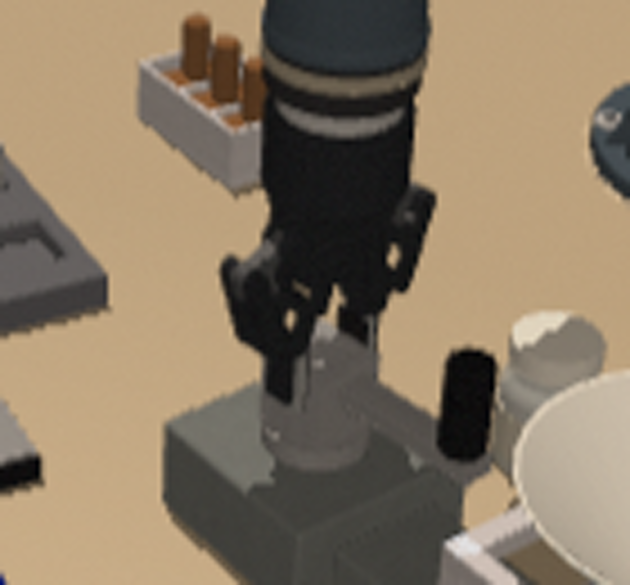

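The crank has swung round: its grip top is at crop (470,358) and its foot at about (463,455). I'll work out the yaw from that.

Run:
```python
from h import *
for y in np.arange(1.5,1.9,.05):
    f=lambda z:((pix("scene",np.array([511+100*np.cos(y),172.3+100*np.sin(y),z]))-[280,150])*4.5+2).round(0)
    print(round(y,2),f(167),f(112))
```

```text
1.5 [435. 380.] [426. 470.]
1.55 [444. 378.] [434. 467.]
1.6 [452. 374.] [442. 464.]
1.65 [460. 371.] [450. 461.]
1.7 [468. 368.] [457. 457.]
1.75 [475. 364.] [464. 453.]
1.8 [481. 360.] [471. 449.]
1.85 [488. 356.] [477. 445.]
```

Call:
step_arm:
  motion:
    - [0,0,0,0,0,-0.01]
    - [0,0,0,0,0,-0.02]
    - [0,0,0,0,0,-0.03]
    - [0,0,0,0,0,-0.04]
    - [0,0,0,0,0,-0.05]

```text
time_s: 15.4
position: [510.1, 172.2, 101.1]
orientation: [0.786, -0.618, -0.001, 0.0]
ft_force: [-8.6, 0.1, 7.5]
finger_gap: 42.6
finger_force: 73.4
```

```bash
python3 -c "
from h import *;from plant import *;state(sense())"
```

```text
15.4 p [510.1 172.2 101.1] phi -1.3317 z [-2.e-03  8.e-04 -1.e+00] F [-8.6  0.1  7.5] T [ 0.12  1.71 -0.89] gap 42.6 ff 73.4 j [ 3.250e-01  3.450e-01 -2.320e-01  9.960e-01  1.000e-03 -1.485e+00]
```

The torque of −0.89 N m shows it is at the hard stop. I'll back off slightly and release.

Call:
step_arm:
  motion:
    - [0,0,-0.0005,0,0,0.02]
    - [0,0,-0.0005,0,0,0.04]
    - [0,0,-0.0005,0,0,0.04]
    - [0,0,-0.0005,0,0,0.04]
    - [0,0,-0.0005,0,0,0.04]

```text
time_s: 15.9
position: [510.3, 172.2, 101.2]
orientation: [0.774, -0.633, -0.001, 0.0]
ft_force: [-6.3, -0.5, 2.7]
finger_gap: 42.7
finger_force: 72.6
```

Call:
step_arm:
  motion:
    - [0,0,0,0,0,0]
    - [0,0,0,0,0,0]
    - [0,0,0,0,0,0]
    - [0,0,0,0,0,0]
    - [0,0,0,0,0,0]
  claw: 0.06

```text
time_s: 16.4
position: [511.6, 172.1, 101.4]
orientation: [0.774, -0.633, 0.0, -0.0]
ft_force: [-0.1, 0.1, -1.3]
finger_gap: 59.7
finger_force: 0.0
```

Call:
step_arm:
  motion:
    - [0,0,0,0,0,0]
    - [0,0,0,0,0,0]
    - [0,0,0,0,0,0]
    - [0,0,0,0,0,0]
    - [0,0,0,0,0,0]
  claw: 0.08

```text
time_s: 16.9
position: [511.4, 172.1, 101.3]
orientation: [0.774, -0.633, -0.0, -0.0]
ft_force: [-0.2, 0.9, -0.2]
finger_gap: 80.1
finger_force: 0.0
```

Call:
step_arm:
  motion:
    - [0,0,-0.005,0,0,0]
    - [0,0,-0.015,0,0,0]
    - [0,0,-0.03,0,0,0]
    - [0,0,-0.055,0,0,0]
    - [0,0,-0.09,0,0,0]

```text
time_s: 17.4
position: [510.6, 171.9, 191.9]
orientation: [0.774, -0.633, -0.001, 0.001]
ft_force: [1.1, -0.3, 0.7]
finger_gap: 80.2
finger_force: 0.0
```

Call:
step_arm:
  motion:
    - [0,0,-0.03,0,0,0]
    - [0,0,-0.06,0,0,0]
    - [0,0,-0.085,0,0,0]
    - [0,0,-0.1,0,0,0]
    - [0,0,-0.1,0,0,0]

```text
time_s: 17.9
position: [512.2, 172.4, 294.3]
orientation: [0.774, -0.633, 0.001, -0.002]
ft_force: [0.3, -0.3, -0.4]
finger_gap: 80.1
finger_force: 0.0
```

```bash
python3 f.py pics/s4.png
```

```text
17.9 p [512.2 172.4 294.3] phi -1.3713 z [ 0.0044  0.0016 -1.    ] F [ 0.3 -0.3 -0.4] T [ 0.04 -0.   -0.01] gap 80.1 ff 0.0 j [ 0.325  0.25   0.143  1.458  0.    -1.446]
```

View pics/s4.png

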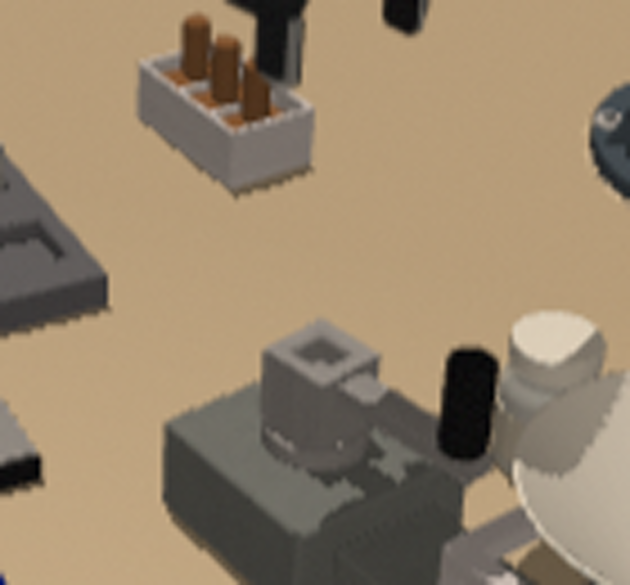

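The crank sits level and fully down on the collar (hub at crop (320,390)), with the arm toward the funnel. Nothing else has moved and the gripper is clear.

```bash
python3 -c "
from plant import *;print(hand_in())"
```

```text
the job is handed in; nothing more can be done
None
```

The crank is fully home and level on the drive shaft, turned anticlockwise to the hard stop and released; the job is handed in, but no verdict came back.

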